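# Check a bearing sleeve on a go/no-go plug gauge and sort it

### The job

Check the next bearing sleeve, the one in the front slot of the white plastic block (the slot nearer the robot): it can only be lifted out by its two ends, so lay it in the V-rest, let go, take it again round the middle and slide it onto the level gauge pin as far as it goes without forcing it. If it stops against the step of the pin it is good and goes into the tray with the ribbed rubber mat; if it runs on over the step to the flange it is oversize and goes into the bare tray. Leave the other sleeve in its slot and everything else where it is.

Things in the scene. Friction and masses are not known exactly. Their poses are not given: they have to be found in the camera images.
- sleeve_1: one of two plain brass sleeves (open tubes), 32 mm outside diameter, 60 mm long, 0.15 kg, alike outside. Origin in the middle of its axis; y runs along the axis. One of the two sleeves has an 18.4 mm bore (good), the other 24.4 mm (oversize); either may lie in the front slot, so gauge it to know
- sleeve_2: the other brass sleeve, same outside size and frame as sleeve_1
- rack: fixed white plastic block 112 x 52 mm (x, y), 44 mm high, with two slots along y, 36 mm wide, 28 mm deep, floors 16 mm above the table, a sleeve in each. The sleeves stand 4 mm proud of the block at both ends and can be gripped only there. Origin at the centre of its underside, x away from the robot
- rack_front (a point): centre of the sleeve that lies in the front slot (the slot on the block's -x side, nearer the robot), 32 mm above the table
- rack_rear (a point): centre of the sleeve that lies in the rear slot, 50 mm behind the front one
- vrest: fixed steel V-rest: a foot 70 x 80 x 10 mm with two 90 degree vees, 6 mm thick, at y = -22 and +22 mm, open between them (38 mm gap). Origin at the centre of its underside; a sleeve lies in it along its y
- vrest_seat (a point): centre of a sleeve that lies seated in the V-rest, 46 mm above the table; axes as vrest (y along the sleeve)
- gauge: fixed gauge stand: base 80 x 120 x 12 mm, grey bracket 106 mm high (knob on top to 120 mm) and a level stepped steel pin along the body's +y, axis 80 mm above the table. From the tip: short tapered nose, go part 16 mm diameter, step, no-go part 22 mm diameter, flange 34 mm diameter. Origin at the underside, straight under the pin axis, 40 mm in front of the flange
- gauge_nose (a point): tip of the pin's nose, on the axis; axes as gauge
- gauge_step (a point): on the pin axis at the step between go and no-go part, 38 mm behind the tip. A good sleeve stops with its leading end here (sleeve centre 30 mm in front, at y = +0.030 in this frame)
- gauge_flange (a point): on the pin axis at the flange face, 28 mm behind the step; an oversize sleeve runs until its leading end is here (sleeve centre at y = +0.030 in this frame)
- lined_tray: fixed shallow sheet metal tray 130 x 110 mm (x, y), walls 24 mm high and 3 mm thick, floor covered by a black ribbed rubber mat (ribs along y, 17 mm apart, tops 8 mm above the table); for good sleeves. Origin at the centre of its underside
- bare_tray: the same tray without a mat, inner floor 3 mm above the table; for oversize sleeves. Origin at the centre of its underside
- tin: bystander: round sample tin, 66 mm diameter, 29 mm high, loose; origin at the centre of its underside
- stopwatch: bystander: stopwatch lying flat, 70 x 58 x 17 mm, loose; origin at the centre of its underside
- marker: bystander: marker pen lying flat, 132 mm long along its y, 18 mm thick, loose; origin at the centre of its underside
Mind the look-alikes: they are no part of the job. Leave any green or purple look-alike of the vrest alone.

How it is judged:
On the way, in this order (a step that is already met when the one before it is completed fails the run):
1. the front sleeve lies seated in the V-rest, let go; the other is in the rear slot ((((distance between sleeve_1 and vrest_seat below 0.008 m and angle between the y axis of sleeve_1 and the y axis of vrest, either way round below 0.1 rad and contact force between sleeve_1 and the fingers below 0.1 N) and distance between sleeve_2 and rack_rear below 0.007 m) or ((distance between sleeve_2 and vrest_seat below 0.008 m and angle between the y axis of sleeve_2 and the y axis of vrest, either way round below 0.1 rad and contact force between sleeve_2 and the fingers below 0.1 N) and distance between sleeve_1 and rack_rear below 0.007 m))), for 0.2 s.
2. that sleeve is slid onto the gauge pin as far as it goes: a good one with its end within 4 mm of the step, an oversize one over the step, to within 6 mm of the flange ((((y of sleeve_1 in the frame of gauge_step between 0.025 and 0.034 m and x of sleeve_1 in the frame of gauge_step between -0.004 and 0.004 m and z of sleeve_1 in the frame of gauge_step between -0.004 and 0.004 m and angle between the y axis of sleeve_1 and the y axis of gauge, either way round below 0.1 rad) and distance between sleeve_2 and rack_rear below 0.007 m) or ((y of sleeve_2 in the frame of gauge_step between -0.004 and 0.008 m and x of sleeve_2 in the frame of gauge_step between -0.004 and 0.004 m and z of sleeve_2 in the frame of gauge_step between -0.004 and 0.004 m and angle between the y axis of sleeve_2 and the y axis of gauge, either way round below 0.1 rad) and distance between sleeve_1 and rack_rear below 0.007 m))), for 0.2 s.
At the end, for the whole second after the job is handed in: The front sleeve lies level and at rest in its tray (centre within 52 mm in x, 42 mm in y of the tray's centre, under 32 mm high): good in the ribbed-mat tray, oversize in the bare one; the other sleeve is still in the rear slot (within 7 mm) ((((x of sleeve_1 in the frame of lined_tray between -0.052 and 0.052 m and y of sleeve_1 in the frame of lined_tray between -0.042 and 0.042 m and height (world z) of sleeve_1 below 0.032 m and angle between sleeve_1's own y axis and vertical between 1.4 and 1.74 rad and linear speed of sleeve_1 below 0.03 m/s) and distance between sleeve_2 and rack_rear below 0.007 m) or ((x of sleeve_2 in the frame of bare_tray between -0.052 and 0.052 m and y of sleeve_2 in the frame of bare_tray between -0.042 and 0.042 m and height (world z) of sleeve_2 below 0.032 m and angle between sleeve_2's own y axis and vertical between 1.4 and 1.74 rad and linear speed of sleeve_2 below 0.03 m/s) and distance between sleeve_1 and rack_rear below 0.007 m))); the robot touches nothing.
It fails at once if a bystander (tin, stopwatch or marker) is moved by more than 20 mm (distance of any of tin, stopwatch, marker from where it was at the start of the episode above 0.02 m).
It fails at once if a sleeve is forced: pressed on the gauge with more than 60 N (contact force between any of sleeve_1, sleeve_2 and gauge above 60 N).
It fails at once if the sleeve in the rear slot is taken out (distance between each of sleeve_1, sleeve_2 and rack_rear above 0.012 m).
It also fails if it takes over 58 s, if anything falls off the work surface, if the arm or the gripper's body presses on something with over 40 N, if the wrist force passes 120 N, or if a joint passes its speed limit or range.

### The arm

A 7-joint arm with a two-finger parallel gripper is mounted at the origin on a cart in front of the work surface, level with it; the furniture and walls round the work are solid. World frame = base frame: x ahead of the robot, y to its left, z up, the work surface at z = 0. Lengths are in m, angles in rad, forces in N, time in s.
With the tool pointing down it reaches from about 0.4 to 0.875 m from the base axis. Payload 6.5 kg.
Tool frame: the origin (TCP) lies at the very end of the fingers, on their centre line; the grasp point (between the pads) lies 19 mm behind it; z points along the fingers, y is the line along which they close (so a half turn about z gives the same grasp; the last joint's range is limited). The gripper opens to 88 mm and grips with 3 to 60 N. Pads are 18 mm wide; open, the fingers measure 123 mm over their backs; the gripper's body (75 mm by 187 mm) begins 45 mm behind the grasp point.
Start: joints at [1.194, 0.536, -0.004, 1.538, 0.003, 1.067, -0.071], TCP at [0.199, -0.619, 0.239] pointing down, gripper open.
Joint ranges: [-2.7, 2.7], [-0.37, 2.16], [-1.27, 1.26], [0.24, 2.4], [-1.31, 4.45], [0.19, 1.91], [-2.76, 2.76]. Speed limits (rad/s): [2.39, 2.39, 3.14, 3.14, 3.14, 3.14, 3.14].

### API

Orientations are given as a unit quaternion [w, x, y, z].
In Python, from station import manip gives the robot as it stands. The module is installed in compiled form; this text tells all that it offers.
- The arm moves only by the tool play_rows, never from a script. Its argument "moves" is text: rows parted by semicolons, each of 5 numbers parted by spaces: the shift along the tool's x, y, z in cm, then the turn about the tool's z in degrees, then the finger opening in cm, from 0 to 8.81. In form: tx ty tz turn jaw; .... A call has 1 to 5 rows; each row shifts and turns the commanded pose from where the row before left it, along the tool's axes as they then stand; what a row does not reach is not made up. A row lasts 1/8 s, in which the tool goes at most 62.5 mm and 10.7 degrees, less where a joint would pass 70% of its speed; a pose out of reach is approached as far as the arm can. A call with a gripper value outside its range is refused whole. The fingers move at their own pace and stop on an object; "grip_force" is the grip in N (left out, the last holds). Time passes only in rows, so rows that do not move let the fingers close. It gives the time, the measured TCP pose, the force, the opening and the grip force at its end, in the units of the state.
- manip.sense(): the state, without advancing time (a new reading comes with each control period).
- manip.get_image(name): name is "side" or "top" or "wrist"; returns a dict with "pixels" (480x640x3 uint8, red, green, blue), "fx", "fy", "cx", "cy" (pixels), "xyz" and "rotation" of the camera in the world; the wrist camera has in their place "hand_eye" (4x4, takes a point from camera to tool coordinates, whose origin is the TCP and whose axes are the flange's). Camera axes: x right, y up, looking along -z (the intrinsics and any distortion apply to the point x, -y, -z); pixel columns grow to the right and rows downward; lengths in m; the calibration is good to about 2 mm. A picture is of the moment at which its call begins: read the wrist's pose just before it. There is no depth.
- manip.close_job(): hands the job in; it is judged then, once.
The state is a dict: "time": time; "joints": joint angles; "joint_vel": joint speeds; "joint_torque": joint torques, N m; "ee_pos": TCP position; "tcp_rot": TCP orientation; "contact_force": force on the tool from outside, world axes, zero at the start; "wrist_torque": the same for the moment, N m; "grip_width": opening from 0.0 (shut) to 1.0 (fully open); "grasp_force": force on a finger pad.
Only numpy, scipy, OpenCV 4.12 (cv2) and the standard library are available. Lean on these libraries where they do the work, as an engineer would, in place of code of your own. Each camera call takes 0.05 s, during which the arm holds its last target. There are 200 camera calls.

## Working session

There is one attempt and no reset: what is moved stays moved. The work goes in short steps, Python scripts to look and compute and a tool call to move; the robot and the scene stay as the last step left them, time stands still between calls to the robot, and variables do not carry over. Pictures are saved under pics/ and viewed, at most 12 in all, crops included, and the job is handed in when it is done.

Besides the shell and the picture viewer there is one more tool, called after "Request:" in YAML: its name, and indented under it one key for each argument. play_rows: Moves the arm, as the interface text tells. Its arguments: {"type":"object","properties":{"moves":{"type":"string"},"grip_force":{"type":"number"}},"required":["moves"]}

```bash
mkdir -p pics
cat > h.py <<'E'
import numpy as np, cv2
from station import manip
from scipy.spatial.transform import Rotation as R
def snap(name,f):
    s=manip.sense(); im=manip.get_image(name); cv2.imwrite('pics/'+f,im['pixels'][:,:,::-1])
    if name=='wrist':
        q=s['tcp_rot']; Rt=R.from_quat([q[1],q[2],q[3],q[0]]).as_matrix()
        H=np.array(im['hand_eye']); im['rotation']=Rt@H[:3,:3]; im['xyz']=Rt@H[:3,3]+np.array(s['ee_pos'])
    np.savez('pics/'+f[:-4],R=im['rotation'],p=im['xyz'],k=[im['fx'],im['fy'],im['cx'],im['cy']],px=im['pixels'])
    return im
class V:
    def __init__(s,f):
        d=np.load('pics/'+f+'.npz'); s.R=d['R'];s.p=d['p'];s.k=d['k'];s.px=d['px']
        if s.R.shape==(4,): s.R=R.from_quat(np.roll(s.R,-1)).as_matrix()
    def ray(s,u,v):
        fx,fy,cx,cy=s.k; return s.R@np.array([(u-cx)/fx,-(v-cy)/fy,-1.])
    def at(s,u,v,z):
        d=s.ray(u,v); return s.p+d*(z-s.p[2])/d[2]
    def proj(s,P):
        c=s.R.T@(np.array(P)-s.p); fx,fy,cx,cy=s.k; return cx-fx*c[0]/c[2], cy+fy*c[1]/c[2]
E
python3 - <<'E'
from h import *
for n in('top','side'):
    im=snap(n,n+'0.png'); print({k:v for k,v in im.items() if k!='pixels'})
print(manip.sense())
E
```

```text
{'fx': 488.07748588881253, 'fy': 488.07748588881253, 'cx': 313.18962778112393, 'cy': 246.52786261374877, 'xyz': array([0.35912117, 0.02509226, 1.39726671]), 'rotation': array([-0.69822165, -0.05065429,  0.05189859,  0.71219886])}
{'fx': 467.53104437397315, 'fy': 467.53104437397315, 'cx': 312.08372427682326, 'cy': 236.3554272968284, 'xyz': array([0.09711786, 0.97070478, 0.50610685]), 'rotation': array([-0.20014104, -0.1231026 ,  0.55387827,  0.79875414])}
{'time': 0.1, 'joints': array([ 1.19380562,  0.53710689, -0.00444299,  1.53872235,  0.00260495,
        1.06730152, -0.07122864]), 'joint_vel': array([ 0.00041786, -0.001039  ,  0.00187863, -0.00223085,  0.00054901,
       -0.00068701,  0.00127004]), 'joint_torque': array([ 3.03106339e-03, -5.72077703e+01,  9.93781015e-01, -2.52232414e+01,
       -5.62579650e-02,  1.34645705e-02,  7.01394765e-05]), 'ee_pos': array([ 0.19860475, -0.6183558 ,  0.23793623]), 'tcp_rot': array([-7.45847321e-04,  9.87946329e-01,  1.54794911e-01, -1.75329202e-04]), 'contact_force': array([-0.13502739,  0.23838131,  0.4729458 ]), 'wrist_torque': array([-0.00643226,  0.02304451,  0.0012768 ]), 'grasp_force': 0.0, 'grip_width': 0.9984667615520498}
```

View pics/top0.png

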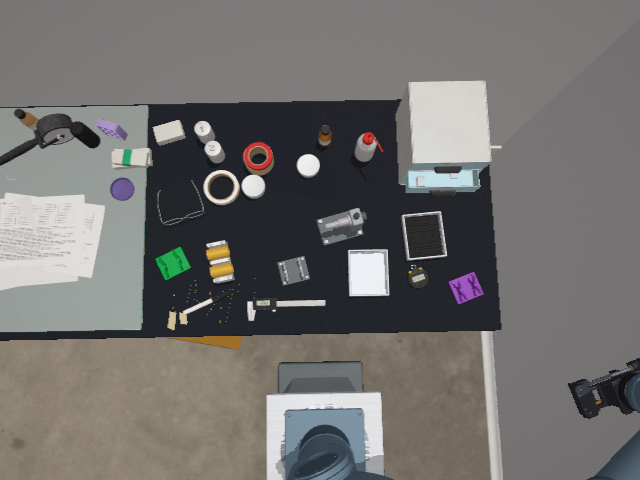

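View pics/side0.png

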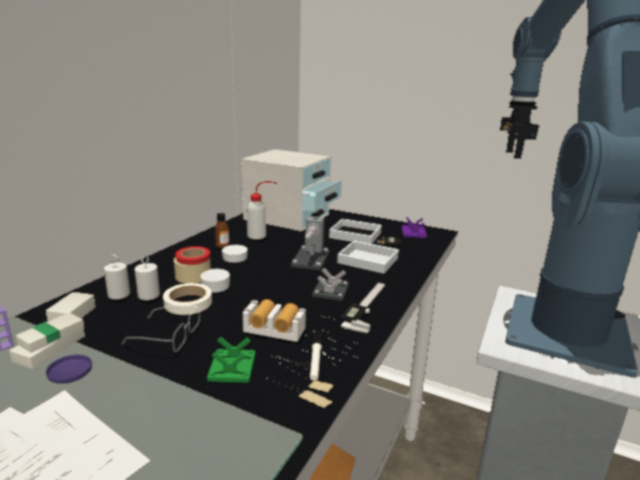

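The top view shows the rack at about (220,262), the grey V-rest at (293,270), the gauge at (342,226), the bare tray at (368,273) and the mat tray at (424,236). The side view confirms this layout. I'll zoom in and measure.

Run:
```python
from h import *
v=V('top0')
c=v.px[200:300,190:450][:,:,::-1]
cv2.imwrite('pics/c1.png',cv2.resize(c,None,fx=3,fy=3,interpolation=cv2.INTER_CUBIC))
hsv=cv2.cvtColor(v.px,cv2.COLOR_RGB2HSV)
def show(n,m,z,roi,k=1):
    x0,y0,x1,y1=roi; mm=np.zeros_like(m); mm[y0:y1,x0:x1]=m[y0:y1,x0:x1]
    for cnt in sorted(cv2.findContours(mm,0,2)[0],key=cv2.contourArea)[-k:]:
        b=cv2.boxPoints(cv2.minAreaRect(cnt)); P=np.array([v.at(*q,z)[:2] for q in b])
        e=P[1]-P[0]; f=P[2]-P[1]; L=e if np.linalg.norm(e)>np.linalg.norm(f) else f
        print(n,P.mean(0).round(4),'long',np.linalg.norm(e).round(4),np.linalg.norm(f).round(4),'ang',np.degrees(np.arctan2(L[1],L[0])).round(1)%180)
H,S,Vv=[hsv[:,:,i].astype(int) for i in range(3)]
show('brass',((H>8)&(H<30)&(S>110)&(Vv>90)).astype(np.uint8)*255,.044,(195,230,245,295),2)
show('rack',(Vv>110).astype(np.uint8)*255,.044,(195,230,245,295))
show('vrest',(Vv>60).astype(np.uint8)*255,.01,(270,245,315,295))
show('gauge',(Vv>60).astype(np.uint8)*255,.012,(310,200,380,250))
show('bare',(Vv>110).astype(np.uint8)*255,.024,(342,240,395,302))
show('lined',(Vv>110).astype(np.uint8)*255,.024,(398,205,450,265))
```

```text
brass [0.5457 0.2887] long 0.0656 0.0317 ang 101.6
brass [0.4967 0.2778] long 0.0658 0.0309 ang 100.3
rack [0.5207 0.283 ] long 0.0663 0.1154 ang 12.0
vrest [0.4949 0.079 ] long 0.0811 0.0696 ang 103.0
gauge [ 0.6215 -0.0678] long 0.1452 0.0804 ang 105.7
bare [ 0.4846 -0.134 ] long 0.1165 0.1302 ang 177.6
lined [ 0.5873 -0.2961] long 0.116 0.1346 ang 3.6999999999999886
```

View pics/c1.png

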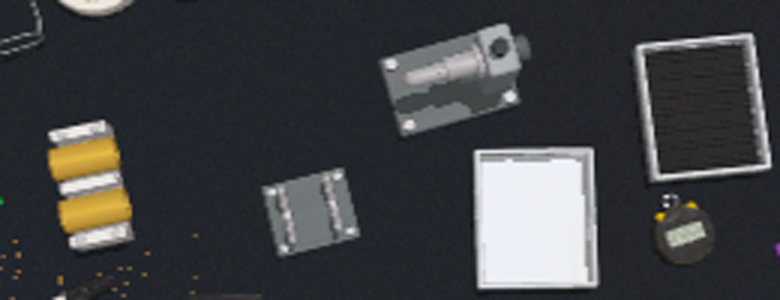

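The crop shows the pin pointing left, tip at crop (410,76), which is full-image (327,225). The sleeves are at crop (85,158) and (95,211), and the front one is the lower. The V-rest is at crop (310,212). I'll set out above the gauge first, since it's on the way, and take a wrist look there.

Request:
play_rows:
  moves: "4.6 -3.3 -0.6 0 8.8;4.6 -3.3 -0.6 0 8.8;4.6 -3.3 -0.6 0 8.8;4.6 -3.3 -0.6 0 8.8;4.6 -3.3 -0.6 0 8.8"
  grip_force: 20

```text
time: 0.72
ee_pos: [0.368, -0.3897, 0.2687]
tcp_rot: [-0.0, 0.988, 0.155, -0.0]
contact_force: [1.3, -0.2, 0.4]
grip_width: 1.002
grasp_force: 0.0
```

Request:
play_rows:
  moves: "4.6 -3.3 -0.6 0 8.8;4.6 -3.3 -0.6 0 8.8;4.6 -3.3 -0.6 0 8.8;4.6 -3.3 -0.6 0 8.8;4.6 -3.3 -0.6 0 8.8"

```text
time: 1.35
ee_pos: [0.5364, -0.1625, 0.2987]
tcp_rot: [0.0, 0.988, 0.155, -0.0]
contact_force: [1.1, -1.6, -0.5]
grip_width: 0.999
grasp_force: 0.0
```

Request:
play_rows:
  moves: "2 -3 -0.3 -2 8.8;0 0 0 0 8.8"

```text
time: 1.6
ee_pos: [0.5465, -0.1255, 0.3016]
tcp_rot: [-0.001, 0.985, 0.175, 0.0]
contact_force: [1.0, 0.5, -0.5]
grip_width: 1.001
grasp_force: 0.0
```

```bash
cat >> h.py <<'E'
def state():
    s=manip.sense(); q=s['tcp_rot']; M=R.from_quat(np.roll(q,-1)).as_matrix()
    a=np.degrees(np.arctan2(M[1,0],M[0,0]))
    print('t',round(s['time'],2),'p',np.round(s['ee_pos'],4),'xang',a.round(2),'zax',M[:,2].round(3),'j',np.round(s['joints'],2),'F',np.round(s['contact_force'],1),'w',round(s['grip_width']*.0881,4),'gf',round(s['grasp_force'],1))
    return np.array(s['ee_pos']),M,a
def go(x,y,z,ang):
    p,M,a=state(); d=M.T@(np.array([x,y,z])-p)*100
    print('tool shift cm (turn last)',d.round(2),'turn',round((a-ang+180)%360-180,1))
E
python3 - <<'E'
from h import *
state(); im=snap('wrist','w1.png'); v=V('w1'); print(v.p,v.R.round(2),im['hand_eye'],v.k)
t=V('top0')
for P in ([.6215,-.0678,.012],): print(v.proj(P))
E
```

```text
t 1.6 p [ 0.5465 -0.1255  0.3016] xang 20.17 zax [ 0.     0.002 -1.   ] j [ 0.35  0.34 -0.26  1.7   0.09  1.12 -1.15] F [ 1.   0.5 -0.5] w 0.0882 gf 0.0
[ 0.61930543 -0.09775223  0.44815849] [[ 0.34  0.9   0.28]
 [-0.94  0.33  0.1 ]
 [-0.   -0.3   0.95]] [[-3.31754199e-04  9.54289395e-01  2.98883991e-01  7.79917418e-02]
 [ 9.99999802e-01  1.56729519e-04  6.09563644e-04 -1.13497964e-03]
 [ 5.34856177e-04  2.98884134e-01 -9.54289258e-01 -1.46541342e-01]
 [ 0.00000000e+00  0.00000000e+00  0.00000000e+00  1.00000000e+00]] [386.13304804 386.13304804 317.67970668 245.07874517]
(np.float64(292.92783335467584), np.float64(112.25809755870995))
```

View pics/w1.png

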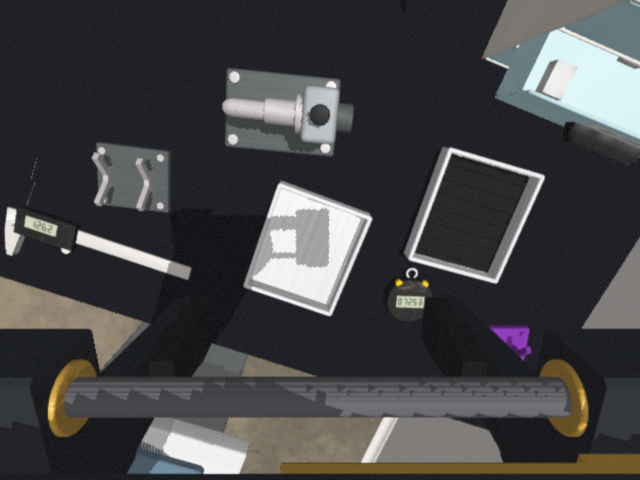

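The wrist view shows the gauge with its pin tip at (222,106) and flange at (298,113). The V-rest foot spans (95–170, 143–212), with the bare tray around (308,248) and the mat tray around (475,215).

Run:
```python
from h import *
v=V('w1'); g=v.px.astype(int)
Vv=g.max(2)
def rect(v,n,m,z,roi):
    x0,y0,x1,y1=roi; mm=np.zeros(m.shape,np.uint8); mm[y0:y1,x0:x1]=m[y0:y1,x0:x1]*255
    cnt=max(cv2.findContours(mm,0,2)[0],key=cv2.contourArea)[:,0]
    P=np.array([v.at(*q,z)[:2] for q in cnt],np.float32)*1000
    (c,s,a)=cv2.minAreaRect(P); print(n,np.round(c,1),np.round(s,1),round(a,1)); return mm
rect(v,'vrest foot',Vv>55,.010,(80,130,180,222))
rect(v,'bare',Vv>100,.024,(240,175,375,320))
rect(v,'lined',Vv>100,.024,(400,140,548,290))
# pin: bright pinkish columns
for u in range(218,304,4):
    col=g[85:140,u]; b=np.where(col.min(1)>145)[0]
    print(u,(b.min()+85,b.max()+85) if len(b) else None,end=' ')
print()
for n,u,vv,z in [('tip',222,106,.08),('flange',298,112.5,.08),('s1',235,76,.014),('s2',333,86,.014),('s3',325,148,.014),('s4',232,140,.014)]: print(n,(v.at(u,vv,z)*1000).round(1))
```

```text
vrest foot [491.4  81.4] [73.  86.9] 13.1
bare [ 482.3 -132.9] [113.1 136.1] 89.8
lined [ 584.2 -294. ] [133.3 119.3] 4.5
218 None 222 None 226 (np.int64(100), np.int64(111)) 230 (np.int64(99), np.int64(139)) 234 (np.int64(99), np.int64(139)) 238 (np.int64(99), np.int64(114)) 242 (np.int64(100), np.int64(114)) 246 (np.int64(100), np.int64(115)) 250 (np.int64(101), np.int64(115)) 254 (np.int64(101), np.int64(116)) 258 (np.int64(101), np.int64(116)) 262 (np.int64(102), np.int64(116)) 266 (np.int64(99), np.int64(119)) 270 (np.int64(99), np.int64(119)) 274 (np.int64(99), np.int64(120)) 278 (np.int64(100), np.int64(120)) 282 (np.int64(100), np.int64(121)) 286 (np.int64(101), np.int64(122)) 290 (np.int64(101), np.int64(122)) 294 (np.int64(102), np.int64(116)) 298 (np.int64(95), np.int64(128)) 302 (np.int64(104), np.int64(136)) 
tip [604.2 -10.9  80. ]
flange [622.5 -76.8  80. ]
s1 [6.344e+02 1.000e-01 1.400e+01]
s2 [660.4 -98.7  14. ]
s3 [ 598.6 -112.9   14. ]
s4 [571.7 -15.1  14. ]
```

Request:
play_rows:
  moves: "0 -6 1.5 0 8.8;0.2 -6 1.5 0 8.8;0.2 -6 1.5 0 8.8;0.2 -6 1.5 0 8.8;0 0 0 7.5 8.8"

```text
time: 2.28
ee_pos: [0.4677, 0.1013, 0.2406]
tcp_rot: [-0.0, 0.994, 0.108, -0.001]
contact_force: [0.5, -0.9, 0.3]
grip_width: 0.998
grasp_force: 0.0
```

Request:
play_rows:
  moves: "0 0 0 0 8.8"

```text
time: 2.4
ee_pos: [0.4699, 0.0972, 0.2414]
tcp_rot: [0.001, 0.994, 0.107, -0.0]
contact_force: [0.0, -1.0, 1.0]
grip_width: 0.999
grasp_force: 0.0
```

Run:
```python
from h import *
snap('wrist','w2.png'); go(.44,.27,.2,11.5)
```

```text
t 2.45 p [0.4703 0.0968 0.2416] xang 12.3 zax [-0.    -0.001 -1.   ] j [ 0.01  0.27 -0.36  1.96  0.12  0.94 -1.76] F [ 0.5 -0.3  0.3] w 0.0879 gf 0.0
tool shift cm (turn last) [  0.74 -17.57   4.14] turn 0.8
```

View pics/w2.png

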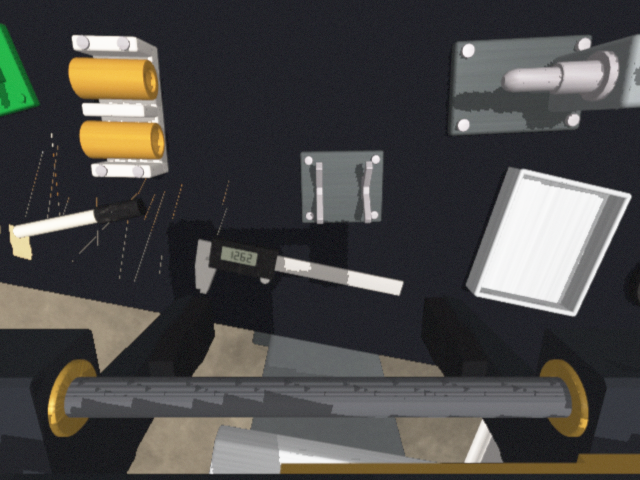

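This view shows the front sleeve at about (122,140), V-rest screws at (308,161), (376,160), (377,216) and (309,216), and the pin tip at about (503,79).

Run:
```python
from h import *
v=V('w2'); g=v.px.astype(int); hsv=cv2.cvtColor(v.px,cv2.COLOR_RGB2HSV).astype(int)
br=((hsv[:,:,0]>8)&(hsv[:,:,0]<32)&(hsv[:,:,1]>120)&(hsv[:,:,2]>80))
m=np.zeros(br.shape,np.uint8); m[50:170,60:170]=br[50:170,60:170]*255
for c in sorted(cv2.findContours(m,0,2)[0],key=cv2.contourArea)[-2:]:
    x,y,w,h=cv2.boundingRect(c); P=np.array([v.at(*q,.036)[:2] for q in c[:,0]],np.float32)*1000
    r=cv2.minAreaRect(P); print('sleeve',(x,y,w,h),np.round(r[0],1),np.round(r[1],1),round(r[2],1))
br2=(g.min(2)>130).astype(np.uint8)
n,l,st,ce=cv2.connectedComponentsWithStats(br2[140:230,295:390])
S=[ce[i]+[295,140] for i in range(1,n) if 12<st[i,4]<120 and abs(st[i,2]-st[i,3])<4]
for c in S: print('vscrew',c.round(1),(v.at(*c,.0115)*1000).round(1))
print('rack screws', [(v.at(u,w,.0455)*1000).round(1) for u,w in((82,43),(124,43),(98,171),(138,171))])
for u in range(500,580,6):
    col=g[55:105,u]; b=np.where(col.min(1)>125)[0]; print(u,b.min()+55 if len(b) else 0,b.max()+55 if len(b) else 0,end=' | ')
# triangulate tip
a=V('w1')
def tri(v1,p1,v2,p2):
    d1=v1.ray(*p1);d2=v2.ray(*p2);d1/=np.linalg.norm(d1);d2/=np.linalg.norm(d2)
    s=np.linalg.lstsq(np.c_[d1,-d2],v2.p-v1.p,rcond=None)[0]; A=v1.p+s[0]*d1;B=v2.p+s[1]*d2; return ((A+B)/2*1000).round(1),np.linalg.norm(A-B)*1000
print('\ntip',tri(a,(222.5,105.5),v,(502.5,79.5)), (v.at(502.5,79.5,.08)*1000).round(1),(a.at(222.5,105.5,.08)*1000).round(1))
```

```text
sleeve (79, 120, 86, 39) [496.5 280.9] [32.2 74.6] 12.3
sleeve (68, 57, 90, 43) [544.9 291.2] [32.  74.5] 11.3
vscrew [308.1 160. ] [511.7 116.8  11.5]
vscrew [308.8 215.7] [458.5 104.9  11.5]
rack screws [array([566. , 311.8,  45.5]), array([573.1, 279. ,  45.5]), array([466.4, 294.7,  45.5]), array([473.8, 260.4,  45.5])]
500 0 0 | 506 74 85 | 512 70 88 | 518 68 89 | 524 68 89 | 530 68 89 | 536 67 88 | 542 67 88 | 548 67 88 | 554 67 87 | 560 63 90 | 566 62 90 | 572 62 90 | 578 61 90 | 
tip (array([604.9, -11.3,  80.7]), np.float64(0.2262863015903555)) [605.2 -11.6  80. ] [604.8 -11.2  80. ]
```

Request:
play_rows:
  moves: "0.2 -6 1 0 8.8;0.2 -6 1 0 8.8;0 -5.8 1 0 8.8;0 0 1 0.8 8.8;0 0 0 0 8.8"

```text
time: 3.08
ee_pos: [0.4365, 0.2711, 0.2009]
tcp_rot: [0.001, 0.995, 0.1, -0.001]
contact_force: [-0.4, -0.4, 0.1]
grip_width: 1.0
grasp_force: 0.0
```

Run:
```python
from h import *
v=V('w2'); S=[v.at(u,w,.0115)*1000 for u,w in((308.1,160),(376,159.5),(377,215.7),(308.8,215.7))]
print(np.round(S,1),np.mean(S,0))
snap('wrist','w3.png'); go(.496,.281,.2,11.5)
v=V('w3'); hsv=cv2.cvtColor(v.px,cv2.COLOR_RGB2HSV).astype(int)
br=((hsv[:,:,0]>8)&(hsv[:,:,0]<32)&(hsv[:,:,1]>120)&(hsv[:,:,2]>80)); br[330:]=0
for c in sorted(cv2.findContours(br.astype(np.uint8),0,2)[0],key=cv2.contourArea)[-3:]:
    P=np.array([v.at(*q,.036)[:2] for q in c[:,0]],np.float32)*1000
    r=cv2.minAreaRect(P); print('sleeve',cv2.boundingRect(c),np.round(r[0],1),np.round(r[1],1),round(r[2],1))
```

```text
[[511.6 116.8  11.5]
 [525.9  53.5  11.5]
 [472.9  38.4  11.5]
 [458.5 105.   11.5]] [492.21887326  78.42388768  11.5       ]
t 3.12 p [0.4369 0.2708 0.2014] xang 11.38 zax [-0.    -0.002 -1.   ] j [-0.3   0.39 -0.42  1.91  0.2   0.89 -2.2 ] F [ 0.1 -0.1 -0.1] w 0.0881 gf 0.0
tool shift cm (turn last) [5.99 0.16 0.13] turn -0.1
sleeve (224, 156, 1, 4) [473.  354.9] [2.3 0. ] -172.7
sleeve (283, 126, 81, 43) [496.1 280. ] [31.9 63.1] 11.4
sleeve (280, 55, 86, 48) [544.8 290.4] [32.3 63.3] 10.7
```

View pics/w3.png

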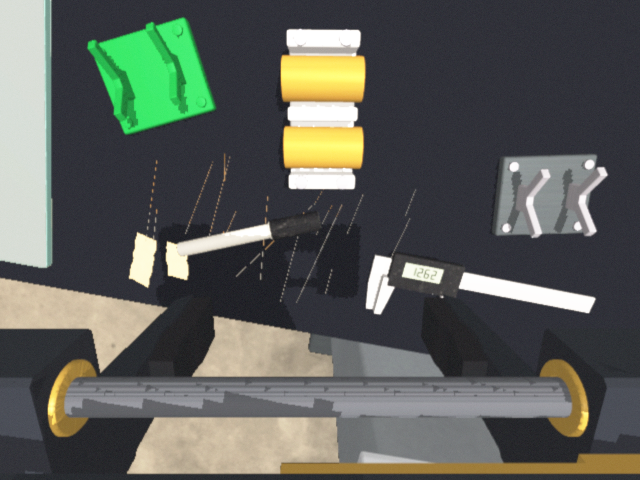

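The picture shows the front sleeve centred at about (323,147), which matches the contour result. Now down to take its ends.

Request:
play_rows:
  moves: "6 0.1 0 0.2 8.8;0 0 5 0 8.8;0 0 5 0 8.8;0 0 5 0 8.8;0 0 0 0 8.8"

```text
time: 3.75
ee_pos: [0.4937, 0.2804, 0.0491]
tcp_rot: [0.002, 0.995, 0.097, -0.003]
contact_force: [-0.4, 0.2, -0.2]
grip_width: 0.999
grasp_force: 0.0
```

Run:
```python
from h import *
go(.496,.280,.014,11.2)
```

```text
t 3.75 p [0.4937 0.2804 0.0491] xang 11.18 zax [-0.005 -0.005 -1.   ] j [-0.36  0.7  -0.32  1.85  0.34  0.66 -2.25] F [-0.4  0.2 -0.2] w 0.088 gf 0.0
tool shift cm (turn last) [0.24 0.07 3.51] turn -0.0
```

Request:
play_rows:
  moves: "0.1 0 2 0 8.8;0 0 1.5 0 8.8;0 0 0 0 8.8;0 0 0 0 6.5;0 0 0 0 6.5"

```text
time: 4.38
ee_pos: [0.4963, 0.2848, 0.0174]
tcp_rot: [-0.0, 0.995, 0.099, 0.001]
contact_force: [0.6, -1.1, 1.2]
grip_width: 0.798
grasp_force: 0.7
```

Request:
play_rows:
  moves: "0 0 0 0 5;0 0 0 0 5;0 0 0 0 5;0 0 0 0 5"
  grip_force: 25

```text
time: 4.88
ee_pos: [0.4963, 0.2842, 0.017]
tcp_rot: [0.0, 0.995, 0.098, 0.0]
contact_force: [-0.1, -2.5, 5.4]
grip_width: 0.675
grasp_force: 25.0
```

Run:
```python
from h import *
state()
```

```text
t 4.88 p [0.4963 0.2842 0.017 ] xang 11.29 zax [ 0.001 -0.    -1.   ] j [-0.38  0.75 -0.3   1.85  0.36  0.6  -2.27] F [-0.1 -2.5  5.4] w 0.0595 gf 25.0
```

Gripped at 59.5 mm. Lifting slowly.

Request:
play_rows:
  moves: "0 0 -1 0 5;0 0 -1.5 0 5;0 0 -2 0 5;0 0 -3 0 5;0 0 -3 0 5"

```text
time: 5.5
ee_pos: [0.4959, 0.2847, 0.1239]
tcp_rot: [-0.0, 0.995, 0.099, 0.0]
contact_force: [0.4, 0.1, -1.3]
grip_width: 0.67
grasp_force: 25.0
```

Request:
play_rows:
  moves: "0 0 0 0 5;0 0 0 0 5"

```text
time: 5.75
ee_pos: [0.4956, 0.2842, 0.1216]
tcp_rot: [0.0, 0.995, 0.098, -0.0]
contact_force: [0.2, -0.5, -1.8]
grip_width: 0.67
grasp_force: 25.0
```

Run:
```python
from h import *
go(.492,.079,.120,13)
```

```text
t 5.75 p [0.4956 0.2842 0.1216] xang 11.31 zax [-0. -0. -1.] j [-0.32  0.59 -0.37  1.82  0.28  0.79 -2.21] F [ 0.2 -0.5 -1.8] w 0.059 gf 25.0
tool shift cm (turn last) [-4.37 20.05  0.16] turn -1.7
```

Request:
play_rows:
  moves: "-0.9 5 0 0 5;-0.9 5 0 0 5;-0.9 5 0 0 5;-0.9 5 0 0 5;-0.7 0 0 -1.7 5"

```text
time: 6.38
ee_pos: [0.4923, 0.0748, 0.1204]
tcp_rot: [0.001, 0.994, 0.11, -0.001]
contact_force: [0.4, 0.5, -1.6]
grip_width: 0.672
grasp_force: 25.0
```

Request:
play_rows:
  moves: "0 0 1 0 5;0 0 0 0 5"

```text
time: 6.62
ee_pos: [0.4921, 0.0815, 0.1105]
tcp_rot: [-0.0, 0.993, 0.114, -0.001]
contact_force: [-0.6, -0.6, -2.3]
grip_width: 0.676
grasp_force: 25.0
```

Run:
```python
from h import *
go(.493,.079,.05,13)
snap('side','s2.png'); v=V('side0'); v2=V('s2')
u,w=v2.proj([.493,.079,.08]); print(u,w)
u,w=int(u),int(w); cv2.imwrite('pics/s2c.png',cv2.resize(v2.px[w-50:w+60,u-70:u+70][:,:,::-1],None,fx=5,fy=5,interpolation=cv2.INTER_CUBIC))
```

```text
t 6.62 p [0.4921 0.0815 0.1105] xang 13.14 zax [-0.002  0.001 -1.   ] j [ 0.04  0.5  -0.37  2.01  0.28  0.68 -1.84] F [-0.6 -0.6 -2.3] w 0.0595 gf 25.0
tool shift cm (turn last) [0.05 0.27 6.05] turn 0.1
331.38434834540294 259.3645361170094
```

View pics/s2c.png

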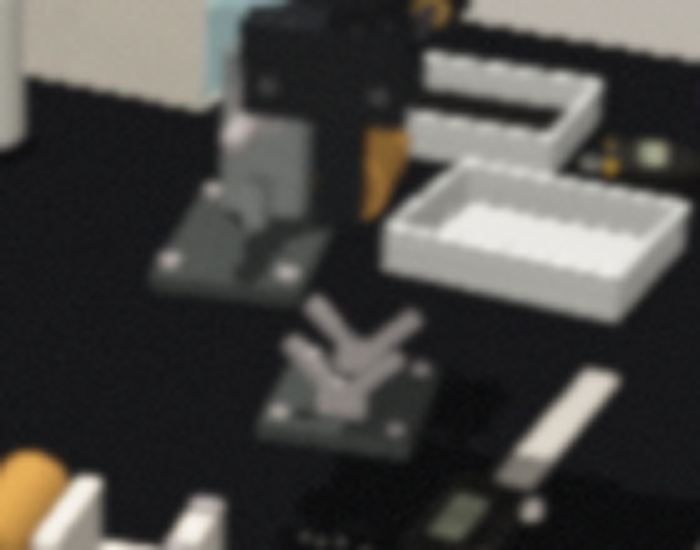

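The crop shows the sleeve held between the fingers above the V-rest, level, with the vees directly below. Lowering.

Request:
play_rows:
  moves: "0 0.2 3 0 5;0 0 3 0 5;0 0 1 0 5;0 0 0 0 5;0 0 0 0 5"

```text
time: 7.3
ee_pos: [0.4942, 0.0785, 0.0426]
tcp_rot: [-0.0, 0.994, 0.113, 0.001]
contact_force: [0.5, -0.3, -0.9]
grip_width: 0.672
grasp_force: 25.0
```

Run:
```python
from h import *
go(.493,.079,.031,13)
```

```text
t 7.3 p [0.4942 0.0785 0.0426] xang 13.03 zax [ 0.002  0.    -1.   ] j [-0.    0.62 -0.31  2.03  0.35  0.54 -1.9 ] F [ 0.5 -0.3 -0.9] w 0.0592 gf 25.0
tool shift cm (turn last) [-0.11 -0.08  1.16] turn 0.0
```

Request:
play_rows:
  moves: "0 0 0.5 0 5;0 0 0.3 0 5;0 0 0 0 5"

```text
time: 7.68
ee_pos: [0.4933, 0.0779, 0.0336]
tcp_rot: [0.0, 0.994, 0.113, -0.0]
contact_force: [-0.3, -0.8, -0.6]
grip_width: 0.666
grasp_force: 25.0
```

Request:
play_rows:
  moves: "0 0 0.2 0 5;0 0 0.1 0 5;0 0 0 0 5"

```text
time: 8.05
ee_pos: [0.4943, 0.0782, 0.0311]
tcp_rot: [-0.0, 0.994, 0.113, 0.001]
contact_force: [1.8, 0.6, 0.9]
grip_width: 0.674
grasp_force: 25.0
```

Contact is beginning. Releasing.

Request:
play_rows:
  moves: "0 0 0.1 0 5;0 0 0 0 6.1;0 0 0 0 6.4;0 0 0 0 7.5;0 0 0 0 8.8"

```text
time: 8.68
ee_pos: [0.4932, 0.0779, 0.0295]
tcp_rot: [0.0, 0.994, 0.113, -0.0]
contact_force: [-0.4, -0.2, 0.3]
grip_width: 0.93
grasp_force: 0.0
```

Request:
play_rows:
  moves: "0 0 -2 0 8.8;0 0 -4 0 8.8;0 0 -5 0 8.8;-3 0 -3 0 8.8;0 0 0 0 8.8"

```text
time: 9.3
ee_pos: [0.464, 0.0708, 0.1713]
tcp_rot: [0.0, 0.994, 0.113, 0.001]
contact_force: [0.3, -0.5, 0.2]
grip_width: 1.001
grasp_force: 0.0
```

```bash
cat >> h.py <<'E'
def sleeves(v,z,roi):
    hsv=cv2.cvtColor(v.px,cv2.COLOR_RGB2HSV).astype(int)
    br=((hsv[:,:,0]>8)&(hsv[:,:,0]<32)&(hsv[:,:,1]>120)&(hsv[:,:,2]>60)); m=np.zeros(br.shape,np.uint8); x0,y0,x1,y1=roi; m[y0:y1,x0:x1]=br[y0:y1,x0:x1]
    for c in sorted(cv2.findContours(m,0,2)[0],key=cv2.contourArea)[-3:]:
        P=np.array([v.at(*q,z)[:2] for q in c[:,0]],np.float32)*1000
        r=cv2.minAreaRect(P); print('sleeve',cv2.boundingRect(c),np.round(r[0],1),np.round(r[1],1),round(r[2],1))
E
python3 - <<'E'
from h import *
state(); snap('wrist','w4.png'); sleeves(V('w4'),.050,(150,0,500,330))
snap('top','t4.png'); sleeves(V('t4'),.055,(190,230,330,300))
E
```

```text
t 9.3 p [0.464  0.0708 0.1713] xang 12.99 zax [ 0.003 -0.001 -1.   ] j [ 0.11  0.36 -0.42  2.04  0.21  0.77 -1.79] F [ 0.3 -0.5  0.2] w 0.0882 gf 0.0
sleeve (272, 173, 90, 46) [493.   79.5] [31.7 62.7] 13.0
sleeve (315, 259, 2, 2) [518.9  15.1] [3.9 0. ] -136.3
sleeve (209, 292, 2, 3) [432.2 307.5] [5.6 2.7] 0.6
sleeve (206, 246, 24, 15) [543.  286.3] [31.9 64.9] 9.7
```

View pics/w4.png

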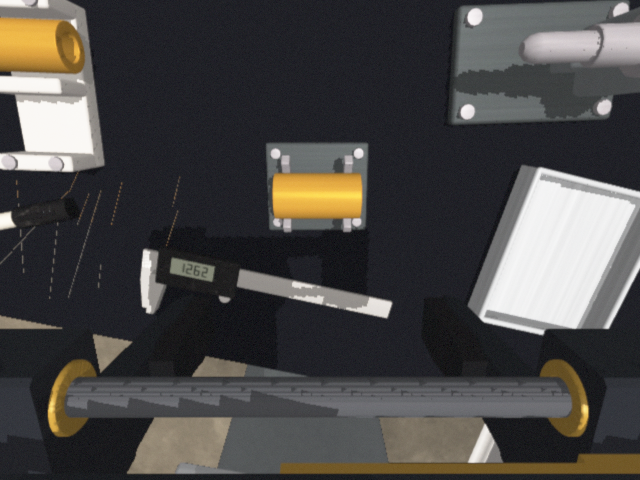

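The sleeve is seated at (493, 79.5) mm, aligned with the V-rest, image centre (317,196). The rear sleeve is still in its slot. Now turn 90° and regrip round the middle.

Request:
play_rows:
  moves: "0 0 0 -10 8.8;0 0 0 -10 8.8;0 0 0 -10 8.8;0 0 0 -10 8.8;0 0 0 -10 8.8"

```text
time: 10.02
ee_pos: [0.4642, 0.0715, 0.1683]
tcp_rot: [-0.001, 0.851, 0.525, -0.001]
contact_force: [1.9, 0.6, -0.4]
grip_width: 0.999
grasp_force: 0.0
```

Request:
play_rows:
  moves: "0 0 0 -10 8.8;0 0 0 -10 8.8;0 0 0 -10 8.8;0 0 0 -10 8.8;0 0 0 0 8.8"

```text
time: 10.65
ee_pos: [0.4641, 0.0714, 0.1685]
tcp_rot: [-0.001, 0.623, 0.782, -0.0]
contact_force: [0.5, -0.5, -0.4]
grip_width: 0.998
grasp_force: 0.0
```

Run:
```python
from h import *
go(.493,.0795,.033,103)
```

```text
t 10.65 p [0.4641 0.0714 0.1685] xang 102.91 zax [-0.002  0.001 -1.   ] j [ 0.38  0.44 -0.77  2.03  0.42  0.83 -0.4 ] F [ 0.5 -0.5 -0.4] w 0.0879 gf 0.0
tool shift cm (turn last) [ 0.12  3.02 13.54] turn -0.1
```

Request:
play_rows:
  moves: "0.1 3 0 0 8.8;0 0 4 0 8.8;0 0 4 0 8.8;0 0 3 0 8.8;0 0 0 0 8.8"

```text
time: 11.28
ee_pos: [0.4914, 0.0788, 0.0575]
tcp_rot: [-0.002, 0.623, 0.782, -0.002]
contact_force: [-0.2, 0.1, 0.0]
grip_width: 0.999
grasp_force: 0.0
```

Run:
```python
from h import *
go(.493,.0795,.032,103)
```

```text
t 11.28 p [0.4914 0.0788 0.0575] xang 102.87 zax [-0.005 -0.001 -1.   ] j [ 0.23  0.66 -0.61  2.01  0.62  0.66 -0.56] F [-0.2  0.1  0. ] w 0.088 gf 0.0
tool shift cm (turn last) [0.03 0.18 2.55] turn -0.1
```

Request:
play_rows:
  moves: "0 0.1 1.5 0 8.8;0 0 1 0 7;0 0 0 0 5;0 0 0 0 4;0 0 0 0 3.5"

```text
time: 11.9
ee_pos: [0.4945, 0.0792, 0.0351]
tcp_rot: [0.0, 0.623, 0.783, 0.0]
contact_force: [-0.2, -0.4, -0.7]
grip_width: 0.568
grasp_force: 0.0
```

Request:
play_rows:
  moves: "0 0 0 0 2.5;0 0 0 0 2.5;0 0 0 0 2.5;0 0 0 0 2.5;0 0 0 0 2.5"

```text
time: 12.52
ee_pos: [0.4926, 0.0787, 0.0346]
tcp_rot: [-0.001, 0.622, 0.783, -0.001]
contact_force: [-4.3, -0.1, 6.2]
grip_width: 0.36
grasp_force: 25.0
```

Run:
```python
from h import *
state()
```

```text
t 12.53 p [0.4926 0.0787 0.0346] xang 103.01 zax [-0.003 -0.002 -1.   ] j [ 0.21  0.7  -0.58  2.02  0.66  0.62 -0.59] F [-4.3 -0.1  6.2] w 0.0317 gf 25.0
```

Gripped at 31.7 mm. Lift, turn to the pin direction (105.3°) and move to the front of the pin.

Request:
play_rows:
  moves: "0 0 -1 0 2.5;0 0 -2 0 2.5;0 0 -2.5 0 2.5;0 0 0 -2.3 2.5;0 0 0 0 2.5"

```text
time: 13.15
ee_pos: [0.4942, 0.0789, 0.0897]
tcp_rot: [0.0, 0.606, 0.795, 0.0]
contact_force: [-0.6, -0.2, -2.2]
grip_width: 0.356
grasp_force: 25.0
```

Run:
```python
from h import *
t=np.radians(105.3); d=np.array([np.cos(t),np.sin(t)]); P=np.array([.6049,-.0113])
q=P+d*.055; go(q[0],q[1],.088,105.3); print(q)
```

```text
t 13.15 p [0.4942 0.0789 0.0897] xang 105.34 zax [ 0. -0. -1.] j [ 0.28  0.62 -0.67  2.    0.58  0.72 -0.48] F [-0.6 -0.2 -2.2] w 0.0314 gf 25.0
tool shift cm (turn last) [-6.13  8.3   0.17] turn 0.0
[0.59038698 0.04175066]
```

Request:
play_rows:
  moves: "0 4.2 0 0 2.5;0 4.1 0 0 2.5;-3 0 0.5 0 2.5;-3 0 0.5 0 2.5;0 0 1 0 2.5"

```text
time: 13.78
ee_pos: [0.5903, 0.0397, 0.0682]
tcp_rot: [0.0, 0.608, 0.794, -0.001]
contact_force: [0.1, -0.3, -2.4]
grip_width: 0.359
grasp_force: 25.0
```

Request:
play_rows:
  moves: "0 0 0 0 2.5;0 0 0 0 2.5"

```text
time: 14.02
ee_pos: [0.5896, 0.0448, 0.0696]
tcp_rot: [-0.0, 0.606, 0.796, 0.0]
contact_force: [0.1, -0.3, -2.1]
grip_width: 0.357
grasp_force: 25.0
```

Run:
```python
from h import *
go(.5904,.0418,.0688,105.3); a=V('w1')
snap('side','s5.png'); v=V('s5'); snap('top','t5.png'); w=V('t5')
C=np.array([.5904,.0418,.080]); T=np.array([.6049,-.0113,.080])
print('side proj',v.proj(C),v.proj(T),'top',w.proj(C),w.proj(T))
u,r=map(int,v.proj(C)); A=cv2.resize(v.px[r-45:r+45,u-45:u+45][:,:,::-1],(400,400),interpolation=cv2.INTER_CUBIC); print('side crop origin',u-45,r-45)
u,r=map(int,w.proj(C)); B=cv2.resize(w.px[r-30:r+30,u-15:u+45][:,:,::-1],(400,400),interpolation=cv2.INTER_CUBIC); print('top',u-15,r-30)
cv2.imwrite('pics/c5.png',np.hstack([A,B]))
```

```text
t 14.03 p [0.5896 0.0448 0.0696] xang 105.42 zax [-0.001  0.001 -1.   ] j [ 0.3   0.76 -0.63  1.77  0.6   0.81 -0.36] F [ 0.1 -0.3 -2.1] w 0.0315 gf 25.0
tool shift cm (turn last) [-0.31  0.    0.08] turn 0.1
side proj (np.float64(301.4415485203812), np.float64(245.8490681959156)) (np.float64(306.36182503664156), np.float64(237.97651446063057)) top (np.float64(305.26062079362674), np.float64(232.68368990944276)) (np.float64(324.5197403076787), np.float64(227.0995671470199))
side crop origin 256 200
top 290 202
```

View pics/c5.png

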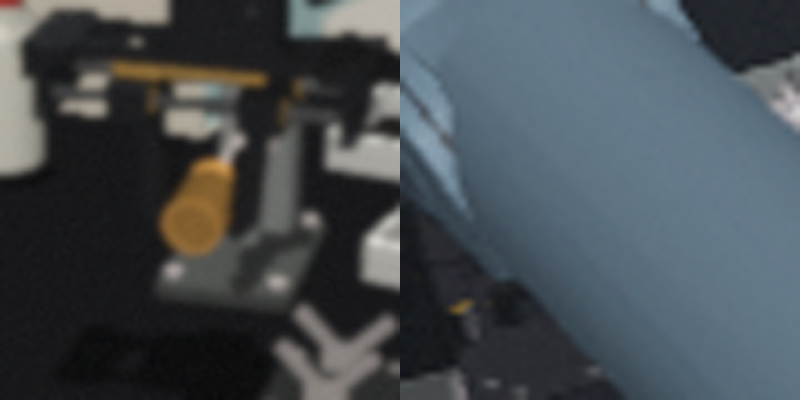

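The left crop shows the sleeve's near end centred at about (194,221), which is side-image (299.7,249.8). The pin is just visible behind it near crop (232,148). In the top view the arm hides the sleeve. Checking the offsets numerically.

Run:
```python
from h import *
v=V('s5'); t=np.radians(105.3); d=np.array([np.cos(t),np.sin(t),0])
T=np.array([.6049,-.0113,.0803]); C=np.array([.5896,.0448,.081])
print('near end exp',v.proj(C+.03*d),'tip exp',v.proj(T),'flange',v.proj(T-.066*d))
hsv=cv2.cvtColor(v.px,cv2.COLOR_RGB2HSV).astype(int)
m=((hsv[:,:,0]>8)&(hsv[:,:,0]<25)&(hsv[:,:,1]>110)&(hsv[:,:,2]>70)).astype(np.uint8); m[:233]=0; m[265:]=0;m[:,:285]=0;m[:,320:]=0
ys,xs=np.nonzero(m)
for r in range(233,262): 
    x=xs[ys==r]; print(r,x.min() if len(x) else 0,x.max() if len(x) else 0,end=' |')
f=np.linalg.norm(v.p-C); print('\nmm/px',f/v.k[0]*1000)
# pin in initial side image: bright pixels near tip
o=V('side0'); g=o.px.astype(int)
print(g[222:252,300:326].min(2))
```

```text
near end exp (np.float64(298.270148434423), np.float64(250.53897166197518)) tip exp (np.float64(306.3642749829743), np.float64(237.86606045188165)) flange (np.float64(311.7274766350715), np.float64(229.27089205934823))
233 0 0 |234 0 0 |235 301 304 |236 300 305 |237 299 308 |238 298 308 |239 298 308 |240 298 308 |241 297 308 |242 296 308 |243 296 307 |244 295 307 |245 294 307 |246 293 307 |247 292 307 |248 292 307 |249 292 307 |250 292 307 |251 292 306 |252 292 305 |253 293 305 |254 293 304 |255 294 303 |256 296 302 |257 0 0 |258 0 0 |259 0 0 |260 0 0 |261 0 0 |
mm/px 2.420407661795411
[[150 150 145 130 123 114 106 105 103 106 109 114 119 124 119 113 110 110
  109 111 107  99  86  65  42  27]
 [149 152 143 131 123 115 105 104 107 111 116 124 130 135 132 124 116 110
  106 106 103  96  83  62  39  24]
 [148 150 142 131 123 115 106 104 113 120 128 131 133 136 135 132 129 118
  111 105 101  94  81  62  39  25]
 [150 149 141 131 125 116 107 109 117 127 132 137 142 140 134 132 131 125
  113 106 103  93  80  61  39  25]
 [149 145 143 136 131 123 115 114 123 132 143 154 160 154 145 135 129 1
[... 2063 characters left out ...]
94 100 103
  102 101  97  85  66  44  30  24]
 [ 40  73 110 131 127 113 105 101 104 106 104 100  96  89  88  90  98 101
  101 100  97  85  67  48  36  36]
 [ 46  76 111 130 128 112 103 103 104 108 107 105 101  95  90  93  99 101
  102 100  96  82  68  60  64  72]
 [ 51  75  95 110 108  99 102 103 105 106 108 106 101  96  89  94 100 103
  102  98  94  84  72  73  96 113]
 [ 60  74  84  89  89  96  99 101 103 107 107 105 103  97  90  93 101 101
  101  99  94  81  69  81 109 129]
 [ 68  78  79  80  81  85  88  92  96 104 107 107 104  94  89  93  97 100
  100  99  91  76  65  71  94 112]
 [ 74  77  77  76  77  75  75  72  79  92 104 106 101  93  86  84  88  90
   89  91  84  68  55  54  65  77]]
```

Request:
play_rows:
  moves: "-1 0 0.1 0 2.5;-1 0 0 0 2.5;-0.5 0 0 0 2.5;0 0 0 0 2.5"

```text
time: 14.62
ee_pos: [0.5968, 0.0183, 0.0687]
tcp_rot: [0.0, 0.607, 0.795, -0.0]
contact_force: [-0.1, 0.1, -1.8]
grip_width: 0.355
grasp_force: 25.0
```

Request:
play_rows:
  moves: "-0.4 0 0 0 2.5;-0.4 0 0 0 2.5;0 0 0 0 2.5"

```text
time: 15.0
ee_pos: [0.5988, 0.0109, 0.0686]
tcp_rot: [0.0, 0.607, 0.795, -0.0]
contact_force: [-0.6, -0.8, -2.0]
grip_width: 0.36
grasp_force: 25.0
```

```bash
cat >> h.py <<'E'
def rel():
    p,M,a=state(); t=np.radians(105.3); d=np.array([np.cos(t),np.sin(t)]); n=np.array([-d[1],d[0]])*-1
    e=p[:2]-np.array([.6049,-.0113]); F=np.array(manip.sense()['contact_force'])
    print('along mm',(e@d*1000).round(1),'lat',(e@n*1000).round(1),'F along',(F[:2]@d).round(1),'F lat',(F[:2]@n).round(1),'Fz',F[2].round(1))
E
python3 -c "
from h import *
rel()"
```

```text
t 15.0 p [0.5988 0.0109 0.0686] xang 105.28 zax [-0. -0. -1.] j [ 0.35  0.77 -0.63  1.75  0.6   0.82 -0.3 ] F [-0.6 -0.8 -2. ] w 0.0317 gf 25.0
along mm 23.0 lat 0.0 F along -0.7 F lat -0.8 Fz -2.0
```

Request:
play_rows:
  moves: "-0.4 0 0 0 2.5;-0.4 0 0 0 2.5;-0.2 0 0 0 2.5;0 0 0 0 2.5"

```text
time: 15.5
ee_pos: [0.6014, 0.0015, 0.0687]
tcp_rot: [-0.0, 0.607, 0.795, -0.0]
contact_force: [1.6, 0.2, -1.7]
grip_width: 0.358
grasp_force: 25.0
```

```bash
python3 -c "
from h import *
rel()"
```

```text
t 15.5 p [0.6014 0.0015 0.0687] xang 105.29 zax [-0. -0. -1.] j [ 0.37  0.77 -0.63  1.75  0.6   0.82 -0.28] F [ 1.6  0.2 -1.7] w 0.0316 gf 25.0
along mm 13.3 lat 0.0 F along -0.2 F lat 1.6 Fz -1.7
```

Request:
play_rows:
  moves: "-0.4 0 0 0 2.5;-0.4 0 0 0 2.5;-0.4 0 0 0 2.5;0 0 0 0 2.5"

```text
time: 16.0
ee_pos: [0.6047, -0.0105, 0.0687]
tcp_rot: [0.0, 0.607, 0.795, -0.0]
contact_force: [-0.2, -0.3, -2.6]
grip_width: 0.36
grasp_force: 25.0
```

Request:
play_rows:
  moves: "-0.3 0 0 0 2.5;-0.3 0 0 0 2.5;0 0 0 0 2.5"

```text
time: 16.38
ee_pos: [0.6062, -0.016, 0.0687]
tcp_rot: [0.0, 0.607, 0.795, -0.0]
contact_force: [0.1, 0.9, -1.8]
grip_width: 0.356
grasp_force: 25.0
```

```bash
python3 -c "
from h import *
rel()"
```

```text
t 16.38 p [ 0.6062 -0.016   0.0687] xang 105.28 zax [-0. -0. -1.] j [ 0.39  0.78 -0.63  1.73  0.6   0.83 -0.25] F [ 0.1  0.9 -1.8] w 0.0314 gf 25.0
along mm -4.9 lat 0.0 F along 0.8 F lat 0.4 Fz -1.8
```

Beautifully free. The step is due in about 3–4 mm, so small steps from here.

Request:
play_rows:
  moves: "-0.2 0 0 0 2.5;-0.1 0 0 0 2.5;-0.1 0 0 0 2.5;0 0 0 0 2.5"

```text
time: 16.88
ee_pos: [0.6073, -0.0196, 0.0687]
tcp_rot: [0.0, 0.607, 0.795, -0.0]
contact_force: [0.2, 0.3, -2.0]
grip_width: 0.356
grasp_force: 25.0
```

Request:
play_rows:
  moves: "-0.1 0 0 0 2.5;-0.1 0 0 0 2.5;0 0 0 0 2.5;0 0 0 0 2.5"

```text
time: 17.38
ee_pos: [0.6078, -0.0214, 0.0687]
tcp_rot: [-0.0, 0.607, 0.795, 0.0]
contact_force: [-0.7, -0.4, -1.6]
grip_width: 0.36
grasp_force: 25.0
```

```bash
python3 -c "
from h import *
rel()"
```

```text
t 17.38 p [ 0.6078 -0.0214  0.0687] xang 105.31 zax [-0.  0. -1.] j [ 0.4   0.78 -0.63  1.73  0.6   0.83 -0.24] F [-0.7 -0.4 -1.6] w 0.0317 gf 25.0
along mm -10.5 lat 0.1 F along -0.2 F lat -0.8 Fz -1.6
```

Request:
play_rows:
  moves: "-0.1 0 0 0 2.5;-0.1 0 0 0 2.5;0 0 0 0 2.5"

```text
time: 17.75
ee_pos: [0.6083, -0.0235, 0.0687]
tcp_rot: [0.0, 0.607, 0.795, -0.0]
contact_force: [-0.5, -0.1, -2.3]
grip_width: 0.357
grasp_force: 25.0
```

Request:
play_rows:
  moves: "-0.1 0 0 0 2.5;-0.1 0 0 0 2.5;0 0 0 0 2.5"

```text
time: 18.12
ee_pos: [0.6088, -0.0254, 0.0686]
tcp_rot: [-0.0, 0.607, 0.795, -0.0]
contact_force: [0.0, 0.3, -1.7]
grip_width: 0.36
grasp_force: 25.0
```

```bash
python3 -c "
from h import *
rel()"
```

```text
t 18.12 p [ 0.6088 -0.0254  0.0686] xang 105.3 zax [-0. -0. -1.] j [ 0.41  0.78 -0.63  1.73  0.6   0.83 -0.23] F [ 0.   0.3 -1.7] w 0.0317 gf 25.0
along mm -14.7 lat 0.0 F along 0.2 F lat 0.1 Fz -1.7
```

It's about 6 mm past the step with no resistance, so it runs over. Continue towards the flange.

Request:
play_rows:
  moves: "-0.4 0 0 0 2.5;-0.4 0 0 0 2.5;-0.4 0 0 0 2.5;-0.2 0 0 0 2.5;0 0 0 0 2.5"

```text
time: 18.75
ee_pos: [0.6125, -0.039, 0.0687]
tcp_rot: [0.0, 0.607, 0.795, -0.0]
contact_force: [-0.5, 1.0, -1.8]
grip_width: 0.358
grasp_force: 25.0
```

Run:
```python
from h import *
rel(); snap('side','s6.png'); snap('wrist','w6.png'); v=V('s6'); A=cv2.resize(v.px[190:280,260:350][:,:,::-1],(400,400),interpolation=cv2.INTER_CUBIC)
B=cv2.resize(V('w6').px[:,:,::-1],(400,300)); B=cv2.copyMakeBorder(B,0,100,0,0,0); cv2.imwrite('pics/c6.png',np.hstack([A,B]))
```

```text
t 18.75 p [ 0.6125 -0.039   0.0687] xang 105.29 zax [-0. -0. -1.] j [ 0.43  0.79 -0.63  1.71  0.6   0.84 -0.2 ] F [-0.5  1.  -1.8] w 0.0316 gf 25.0
along mm -28.7 lat 0.1 F along 1.1 F lat -0.2 Fz -1.8
```

View pics/c6.png

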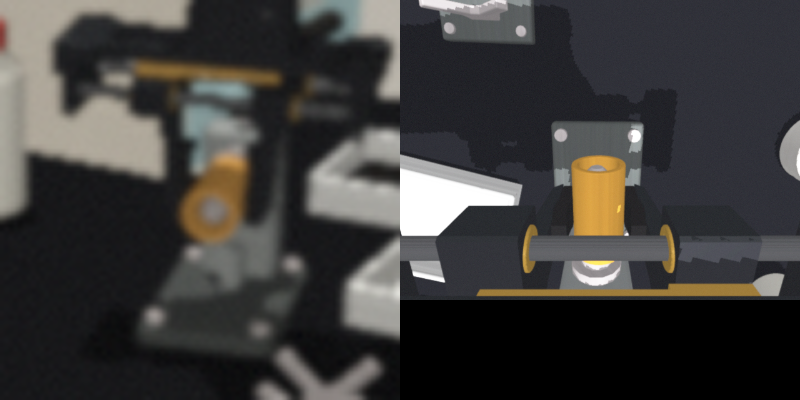

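On the left crop the pin shows inside the bore at (212,210). On the right crop the wrist sees the sleeve on the pin with the flange just behind. Creeping to the flange.

Request:
play_rows:
  moves: "-0.2 0 0 0 2.5;-0.2 0 0 0 2.5;-0.1 0 0 0 2.5;0 0 0 0 2.5;0 0 0 0 2.5"

```text
time: 19.48
ee_pos: [0.6138, -0.0435, 0.0687]
tcp_rot: [-0.0, 0.607, 0.795, 0.0]
contact_force: [0.6, 0.9, -2.0]
grip_width: 0.355
grasp_force: 25.0
```

Request:
play_rows:
  moves: "-0.1 0 0 0 2.5;0 0 0 0 2.5"

```text
time: 19.73
ee_pos: [0.6141, -0.0447, 0.0687]
tcp_rot: [0.0, 0.607, 0.795, -0.0]
contact_force: [0.1, -0.7, -1.8]
grip_width: 0.359
grasp_force: 25.0
```

Request:
play_rows:
  moves: "-0.1 0 0 0 2.5;0 0 0 0 2.5"

```text
time: 19.98
ee_pos: [0.6144, -0.0456, 0.0687]
tcp_rot: [0.0, 0.607, 0.795, -0.0]
contact_force: [-0.7, 0.1, -1.6]
grip_width: 0.353
grasp_force: 25.0
```

```bash
python3 -c "
from h import *
rel()"
```

```text
t 19.98 p [ 0.6144 -0.0456  0.0687] xang 105.3 zax [ 0. -0. -1.] j [ 0.44  0.79 -0.63  1.71  0.6   0.84 -0.19] F [-0.7  0.1 -1.6] w 0.0311 gf 25.0
along mm -35.6 lat 0.1 F along 0.2 F lat -0.7 Fz -1.6
```

Request:
play_rows:
  moves: "-0.1 0 0 0 2.5;0 0 0 0 2.5"

```text
time: 20.23
ee_pos: [0.6147, -0.0466, 0.0687]
tcp_rot: [0.0, 0.607, 0.795, -0.0]
contact_force: [-0.5, 1.2, -1.6]
grip_width: 0.361
grasp_force: 25.0
```

Request:
play_rows:
  moves: "-0.1 0 0 0 2.5;0 0 0 0 2.5"

```text
time: 20.48
ee_pos: [0.6147, -0.0467, 0.0687]
tcp_rot: [-0.0, 0.606, 0.795, 0.0]
contact_force: [-0.5, 3.0, -0.6]
grip_width: 0.358
grasp_force: 25.0
```

Request:
play_rows:
  moves: "-0.1 0 0 0 2.5;0 0 0 0 2.5"

```text
time: 20.72
ee_pos: [0.6147, -0.0467, 0.0687]
tcp_rot: [-0.001, 0.606, 0.795, 0.001]
contact_force: [-1.6, 5.7, -1.3]
grip_width: 0.356
grasp_force: 25.0
```

It's against the flange at about 6 N, so it's oversize and goes in the bare tray. Withdrawing.

Request:
play_rows:
  moves: "0.3 0 0 0 2.5;0 0 0 0 2.5;1.5 0 0 0 2.5;2 0 0 0 2.5;2 0 0 0 2.5"

```text
time: 21.35
ee_pos: [0.5993, 0.0098, 0.0688]
tcp_rot: [-0.0, 0.606, 0.795, 0.0]
contact_force: [-0.1, 0.3, -0.7]
grip_width: 0.356
grasp_force: 25.0
```

Request:
play_rows:
  moves: "2 0 0 0 2.5;2 0 0 0 2.5;1 0 0 0 2.5;0 0 0 0 2.5;0 0 0 0 2.5"

```text
time: 21.98
ee_pos: [0.5869, 0.0547, 0.0686]
tcp_rot: [0.0, 0.607, 0.795, -0.0]
contact_force: [-0.1, -0.7, -1.5]
grip_width: 0.359
grasp_force: 25.0
```

Run:
```python
from h import *
rel()
for f in('top0','w1','w2'):
    v=V(f)
    g=v.px.min(2); m=(g>100).astype(np.uint8); x0,y0,x1,y1={'top0':(342,240,395,302),'w1':(240,175,380,325),'w2':(460,155,640,325)}[f]
    k=np.zeros_like(m);k[y0:y1,x0:x1]=m[y0:y1,x0:x1]
    c=max(cv2.findContours(k,0,2)[0],key=cv2.contourArea)[:,0]; P=np.array([v.at(*q,.024)[:2] for q in c],np.float32)*1000; print(f,cv2.minAreaRect(P))
go(.484,-.133,.11,90)
```

```text
t 21.98 p [0.5869 0.0547 0.0686] xang 105.24 zax [ 0.    -0.001 -1.   ] j [ 0.28  0.76 -0.63  1.78  0.6   0.8  -0.38] F [-0.1 -0.7 -1.5] w 0.0316 gf 25.0
along mm 68.4 lat 0.1 F along -0.7 F lat -0.3 Fz -1.5
top0 ((484.5762634277344, -133.197021484375), (114.70675659179688, 130.21115112304688), 88.86568450927734)
w1 ((482.239501953125, -132.90811157226562), (113.07925415039062, 136.05422973632812), 89.83030700683594)
w2 ((481.216796875, -128.34371948242188), (124.0463638305664, 133.25730895996094), 89.78353118896484)
t 21.98 p [0.5869 0.0547 0.0686] xang 105.24 zax [ 0.    -0.001 -1.   ] j [ 0.28  0.76 -0.63  1.78  0.6   0.8  -0.38] F [-0.1 -0.7 -1.5] w 0.0316 gf 25.0
tool shift cm (turn last) [-15.41 -14.86  -4.13] turn 15.2
```

Request:
play_rows:
  moves: "0 0 -4 0 2.5;0 -1 -4 0 2.5;-1 -5 0 0 2.5;-3 -5 0 0 2.5;-4 -4 0 0 2.5"

```text
time: 22.6
ee_pos: [0.4614, -0.0626, 0.1488]
tcp_rot: [0.0, 0.607, 0.795, -0.0]
contact_force: [0.8, -1.3, -1.4]
grip_width: 0.355
grasp_force: 25.0
```

Request:
play_rows:
  moves: "-4 0 0 0 2.5;-3.4 0 0 0 2.5;0 0 0 7.6 2.5;0 0 0 7.6 2.5;0 0 0 0 2.5"

```text
time: 23.22
ee_pos: [0.4826, -0.1333, 0.1488]
tcp_rot: [0.0, 0.707, 0.708, -0.0]
contact_force: [-1.0, -0.0, -2.2]
grip_width: 0.361
grasp_force: 25.0
```

Run:
```python
from h import *
go(.484,-.133,.009,90)
```

```text
t 23.23 p [ 0.4826 -0.1333  0.1488] xang 90.09 zax [ 0.    -0.001 -1.   ] j [ 0.71  0.5  -0.67  1.97  0.42  0.81 -0.19] F [-1.  -0.  -2.2] w 0.0318 gf 25.0
tool shift cm (turn last) [ 0.04  0.14 13.98] turn 0.1
```

Request:
play_rows:
  moves: "0 0 5 0 2.5;0 0 5 0 2.5;0 0 2.5 0 2.5;0 0 0.5 0 2.5;0 0 0 0 2.5"

```text
time: 23.85
ee_pos: [0.4831, -0.1325, 0.0192]
tcp_rot: [0.0, 0.706, 0.708, 0.0]
contact_force: [-0.5, 0.3, -0.7]
grip_width: 0.359
grasp_force: 25.0
```

Request:
play_rows:
  moves: "0 0 0.4 0 2.5;0 0 0.3 0 2.5;0 0 0.2 0 2.5;0 0 0 0 2.5"

```text
time: 24.35
ee_pos: [0.4826, -0.1324, 0.0097]
tcp_rot: [-0.0, 0.706, 0.708, -0.0]
contact_force: [0.0, 1.2, -2.5]
grip_width: 0.359
grasp_force: 25.0
```

Request:
play_rows:
  moves: "0 0 0.1 0 2.5;0 0 0.1 0 2.5;0 0 0 0 2.5"

```text
time: 24.72
ee_pos: [0.4827, -0.1324, 0.0077]
tcp_rot: [0.0, 0.706, 0.708, 0.0]
contact_force: [-0.7, -0.3, -1.7]
grip_width: 0.358
grasp_force: 25.0
```

Request:
play_rows:
  moves: "0 0 0 0 3.4;0 0 0 0 3.6;0 0 0 0 3.9;0 0 0 0 4.3;0 0 0 0 4.8"

```text
time: 25.35
ee_pos: [0.4826, -0.1324, 0.0077]
tcp_rot: [0.0, 0.706, 0.708, -0.0]
contact_force: [-0.2, -0.1, 1.1]
grip_width: 0.541
grasp_force: 0.0
```

Request:
play_rows:
  moves: "0 0 -1 0 4.8;0 0 -3 0 4.8;0 0 -5 0 4.8;0 0 -5 0 4.8;-3 0 -5 0 4.8"

```text
time: 25.98
ee_pos: [0.4828, -0.1603, 0.2001]
tcp_rot: [-0.0, 0.705, 0.709, 0.001]
contact_force: [1.4, -1.1, -0.2]
grip_width: 0.547
grasp_force: 0.0
```

Request:
play_rows:
  moves: "-5 0 0 0 4.8;-3 0 0 0 4.8;0 0 0 0 4.8"

```text
time: 26.35
ee_pos: [0.4822, -0.245, 0.1981]
tcp_rot: [0.0, 0.708, 0.706, -0.0]
contact_force: [0.0, 0.5, 0.1]
grip_width: 0.542
grasp_force: 0.0
```

Run:
```python
from h import *
state(); snap('wrist','w9.png'); sleeves(V('w9'),.023,(0,0,640,330))
snap('side','s9.png'); sleeves(V('s9'),.023,(320,230,410,280)); A=cv2.resize(V('s9').px[210:360,230:410][:,:,::-1],(400,333)); B=cv2.resize(V('w9').px[:,:,::-1],(400,300)); B=cv2.copyMakeBorder(B,0,33,0,0,0); cv2.imwrite('pics/c9.png',np.hstack([A,B]))
```

```text
t 26.35 p [ 0.4822 -0.245   0.1981] xang 89.85 zax [ 0.    -0.001 -1.   ] j [ 0.91  0.49 -0.68  1.84  0.38  0.95  0.06] F [0.  0.5 0.1] w 0.0478 gf 0.0
sleeve (324, 254, 8, 10) [ 490.8 -279.5] [8.4 6.2] 89.8
sleeve (312, 221, 10, 10) [ 481.2 -249.4] [8.  7.7] 89.8
sleeve (298, 31, 41, 87) [ 482.6 -130.6] [60.7 30.4] 89.9
sleeve (382, 240, 3, 5) [ 470.8 -226.6] [ 5.7 31.5] 19.0
sleeve (360, 245, 16, 14) [ 479.4 -142. ] [33.1 91. ] 1.7
```

View pics/c9.png

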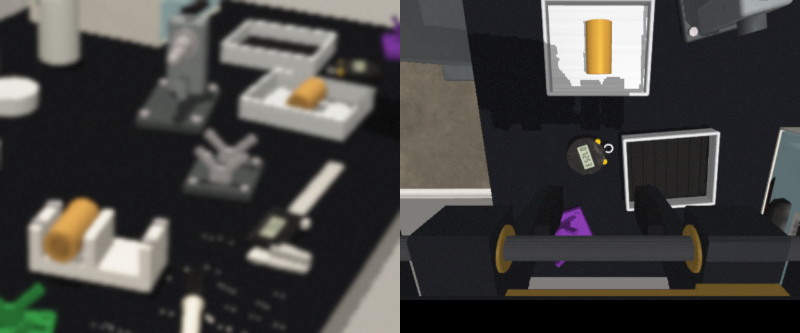

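The picture shows the sleeve lying in the middle of the bare tray, right crop (598,46), about (483,−131) mm. The other sleeve is still in the rear slot, left crop (72,228), and the gripper is clear.

```bash
python3 -c "
from station import manip
print(manip.close_job())"
```

```text
the job is handed in; nothing more can be done
None
```

The front sleeve ran over the step to the flange with no more than about 6 N on the wrist sensor, so it is oversize and now lies in the bare tray; the other sleeve is still in the rear slot, and the job is handed in (no verdict came back).

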